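# Release the test box cover with its twin-button catch

### The job

Release the clear cover of the electrical test box: with the fingertips press both steel catch buttons on its front ledge at the same time and hold them down until the cover has sprung up clear of its catches, then let go and move away, leaving the cover standing ajar on its spring. Work the buttons only: do not push, pry or lift the cover, and leave the stop button and everything else on the bench and the ledge where it is.

Things in the scene. Friction and masses are not known exactly. Their poses are not given: they have to be found in the camera images.
- test_box: electrical safety test box, fixed to the bench: grey steel tray 190 x 240 mm with a clear hinged cover, and along its front (its -x side, roughly towards the robot) a grey ledge 51 mm deep, 240 mm wide, whose top is 98 mm above the bench. Origin on the bench 110 mm behind the front face of the tray, half-way across; x points from the ledge to the rear hinge, y to the left along the ledge, z up. The ledge spans x = -175 to -124 mm
- button_left_top (a point): centre of the top face of the left catch button (left as seen from the robot's side): a plain steel round cap, 22 mm diameter, standing 10 mm proud of the ledge (top 108 mm above the bench) in a flat dark bezel 1.5 mm high. The two buttons are 60 mm apart centre to centre along the box's y axis, 26 mm in front of the cover's front edge
- button_right_top (a point): centre of the top face of the right catch button, the same cap as the left one
- button_left (a joint): travel of the left catch button, m: 0 up, 0.007 fully down (straight down). Sprung: about 1 N starts it, 3 N holds it fully down; it comes back up by itself. Its bolt frees the cover for good beyond about 0.0045; below the cap is a hard stop at 0.007, against which it may be pressed
- button_right (a joint): travel of the right catch button, m, the same as the left one. The cover is held by both bolts: with only one button down it stays shut
- cover (a joint): angle of the cover about its rear hinge, rad: 0 shut. Freed from both bolts, it rises by its own spring, slowly because the hinge is damped: about 0.07 after 1 s, 0.12 after 2 s, and comes to rest at about 0.17 to 0.21 (front edge 34 to 42 mm up). Below about 0.06 the bolts catch it again if the buttons are let up
- cover_edge (a point): middle of the cover's front edge, upper side, 107 mm above the bench when shut. The cover is a clear sheet in an aluminium frame 7 mm thick, hinged along the far side of the tray, 202 mm behind this edge
- stop (a joint): travel of the mushroom button (40 mm diameter) on a yellow stop station 72 x 72 mm, 73 mm tall in all, on the bench to the right of the box, m: 0 up, 0.006 pressed. Not to be pressed
- relay: loose sample relay, an upright cream block 28 x 22 x 36 mm standing on the ledge of the test box near the ledge's left end. A bystander, not to be disturbed; origin at the centre of its underside
- weight_large: loose plain steel calibration weight, 42 mm diameter, 64 mm tall with its knob, on the bench in front of the box. A bystander, not to be disturbed; origin at the centre of its underside
- weight_small: loose plain steel calibration weight, 32 mm diameter, 53 mm tall with its knob, on the bench in front of the box. A bystander, not to be disturbed; origin at the centre of its underside
- multimeter: loose hand multimeter lying on its back, 175 x 82 x 43 mm, on the bench to the left of the box. A bystander, not to be disturbed; origin at the centre of its underside
- screwdriver: loose screwdriver, 190 mm long, lying on the bench close along the right side of the box. A bystander, not to be disturbed; origin at the centre of its underside
- jar: loose jar of terminals, 58 mm diameter, 75 mm tall, on the bench front left of the box. A bystander, not to be disturbed; origin at the centre of its underside
- clamp: loose specimen clamp, 34 x 50 x 58 mm, standing on the bench front right of the box. A bystander, not to be disturbed; origin at the centre of its underside

How it is judged:
On the way:
1. both catch buttons are held down while the cover springs up clear of its bolts (0.07 rad) (value of joint each of button_left, button_right above 0.003 m and value of joint cover above 0.07 rad), for 0.1 s.
At the end, for the whole second after the job is handed in: the cover stands ajar on its spring (0.10 to 0.3 rad) and no longer moves faster than 0.06 rad/s, both catch buttons are back up (less than 1.5 mm down), and every loose thing is within 15 mm of where it stood (value of joint cover between 0.1 and 0.3 rad and velocity of joint cover below 0.06 rad/s and value of joint each of button_left, button_right below 0.0015 m and distance of each of relay, weight_large, weight_small, multimeter, screwdriver, jar, clamp from where it was at the start of the episode below 0.015 m); the robot touches nothing.
It fails at once if the cover is pushed, pried or held by the robot with more than 4 N (contact force between any of the fingers, the arm and cover above 4 N).
It fails at once if the cover is lifted beyond where its spring leaves it (0.3 rad) (value of joint cover above 0.3 rad).
It fails at once if the stop button is pressed (value of joint stop above 0.003 m).
It fails at once if a loose thing is moved or lifted by more than 15 mm (distance of any of relay, weight_large, weight_small, multimeter, screwdriver, jar, clamp from where it was at the start of the episode above 0.015 m).
It also fails if it takes over 38 s, if anything falls off the work surface, if the arm or the gripper's body presses on something with over 40 N, if the wrist force passes 120 N, or if a joint passes its speed limit or range.

### The arm

A 6-joint arm with a two-finger parallel gripper is mounted at the origin on the work surface. World frame = base frame: x ahead of the robot, y to its left, z up, the work surface at z = 0. Lengths are in m, angles in rad, forces in N, time in s.
With the tool pointing down it reaches from about 0.375 to 0.9 m from the base axis. Payload 3.1 kg.
Tool frame: the origin (TCP) lies at the very end of the fingers, on their centre line; the grasp point (between the pads) lies 19 mm behind it (tcp_to_grasp is the distance from the TCP to the grasp point, in m); z points along the fingers, y is the direction in which the jaws open and shut (so a half turn about z gives the same grasp; the last joint's range is limited). The gripper opens to 85 mm and grips with 20 to 120 N. Pads are 22 mm wide; open, the fingers measure 114 mm over their backs; the gripper's body (76 mm by 85 mm) begins 54 mm behind the grasp point. The pads swing forward as they close: fully open they stand 13 mm farther back than shut.
Start: joints at [-1.45, 0.527, 1.433, -0, 1.181, -0.178], TCP at [0.184, -0.597, 0.231] pointing down, gripper open.
Joint ranges: [-3.08, 3.08], [-0.75, 2.2], [0.22, 2.44], [-1.43, 4.57], [0, 2.65], [-2.85, 2.85]. Speed limits (rad/s): [2.79, 2.79, 3.14, 3.14, 3.14, 3.14].

### API

Orientations are given as a unit quaternion [x, y, z, w].
In Python, from station import sense, snapshot, camera_info, sign_off, tcp_to_grasp gives the robot as it stands.
- The arm moves only by the shell command python3 -m inch 'ROWS' [FORCE]. ROWS is JSON, a list of rows, each a list of 3 entries, a list of its own where there are three numbers: the closure, from -1 (fully open) to 1 (shut), so that 0 is half open, then the shift along the tool's x, y, z normalised to -1 to 1, where 1 is 10 cm, then the turn, a rotation vector about the tool's x, y, z normalised to -1 to 1, where 1 is 360 degrees. In form: [[jaw, [dx, dy, dz], [ax, ay, az]], ...]. A call has 1 to 20 rows; each row is the pose to reach, as a shift and turn from the pose commanded when the call began, along the tool's axes at that moment, turning the shorter way round; what a row does not reach only later rows make up. A row lasts 1/10 s, in which the tool goes at most 50 mm and 8.59 degrees, less where a joint would pass 70% of its speed; a pose out of reach is approached as far as the arm can. A call with a number of a shift or a turn outside -1 to 1 is refused whole. A call with a gripper value outside its range is refused whole. The fingers move at their own pace and stop on an object; FORCE is the grip in N (left out, the last holds). Time passes only in rows, so rows that repeat a pose let the fingers close. It gives the time, the measured TCP pose, the force and the opening at its end, in the units of the state.
- sense(): the state, without advancing time (a new reading comes with each control period).
- snapshot(name): name is "side" or "top"; returns (picture, depth): 420x560x3 uint8, blue, green, red; 420x560 float32, m along the optical axis (not along the pixel's ray), 0 where there is no reading.
- camera_info(name): a dict with "K" (3x3 intrinsics, pixels), "origin" and "orientation" of the camera in the world. Camera axes: x right, y down, z forward; pixel columns grow to the right and rows downward; lengths in m; the calibration is good to about 2 mm. A picture is of the moment at which its call begins. camera_info takes no time and is no camera call.
- sign_off(): hands the job in, once; it reports no verdict.
The state is a dict: "t": time; "q": joint angles; "qd": joint speeds; "tau": joint torques, N m; "tcp_pos": TCP position; "tool_rot": TCP orientation; "force": force on the tool from outside, world axes, zero at the start; "ft_torque": the same for the moment, N m; "finger_gap": opening from 0.0 (shut) to 1.0 (fully open).
Only numpy, scipy, OpenCV 4.12 (cv2) and the standard library are available. Lean on these libraries where they do the work, as an engineer would, in place of code of your own. Each camera call takes 0.05 s, during which the arm holds its last target.

## Working session

There is one attempt and no reset: what is moved stays moved. The work goes in short steps, Python scripts to look and compute and a shell command to move; the robot and the scene stay as the last step left them, time stands still between calls to the robot, and variables do not carry over. Pictures are saved under pics/ and viewed, and the job is handed in when it is done.

```bash
ls; mkdir -p pics; python3 - <<'E'
from station import *
import cv2,numpy as np
print(sense(), tcp_to_grasp)
for n in("side","top"):
    p,d=snapshot(n); cv2.imwrite(f"pics/{n}0.png",p); np.save(f"pics/{n}0.npy",d); print(n,camera_info(n))
E
```

```text
pics
{'t': 0.0, 'q': array([-1.45049941e+00,  5.28451308e-01,  1.43391758e+00, -2.26164663e-06,
        1.18138817e+00, -1.78468700e-01]), 'qd': array([ 4.04633153e-04, -1.10934605e-03, -6.81436254e-04,  8.09215069e-05,
        6.12116914e-04,  1.73353466e-03]), 'tau': array([-1.27840678e-03, -4.42358816e+01, -1.78024703e+01, -3.83382358e-04,
        8.50308716e-03, -1.89405893e-05]), 'tcp_pos': array([ 0.18392135, -0.59657177,  0.23033789]), 'tool_rot': array([ 9.88862479e-01,  1.48828180e-01,  3.04270617e-05, -1.08177276e-03]), 'force': array([-0.28303515, -0.26448752,  0.41411083]), 'ft_torque': array([ 0.06226931,  0.02593813, -0.01491996]), 'finger_gap': 0.9976053241444126} 0.0187
side {'K': array([[546.71190323,   0.        , 270.70347804],
       [  0.        , 546.71190323, 204.23702857],
       [  0.        ,   0.        ,   1.        ]]), 'origin': array([0.01374397, 0.77230432, 0.76078815]), 'orientation': array([-0.28188061,  0.84460589, -0.43361639,  0.13842337])}
top {'K': array([[387.16864017,   0.        , 272.93596805],
       [  0.        , 387.16864017, 209.49567467],
       [  0.        ,   0.        ,   1.        ]]), 'origin': array([ 0.47939651, -0.00304641,  0.90313289]), 'orientation': array([ 0.70666504, -0.70500461,  0.0233497 , -0.05520696])}
```

View pics/top0.png

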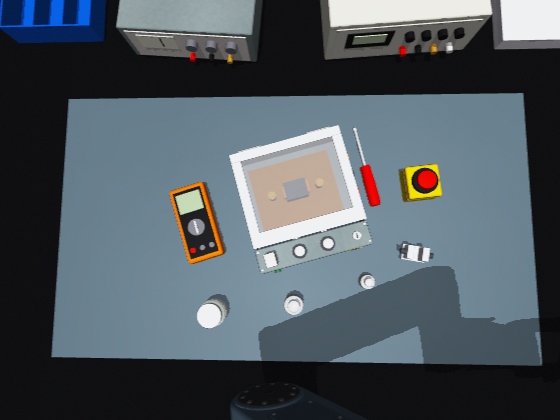

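View pics/side0.png

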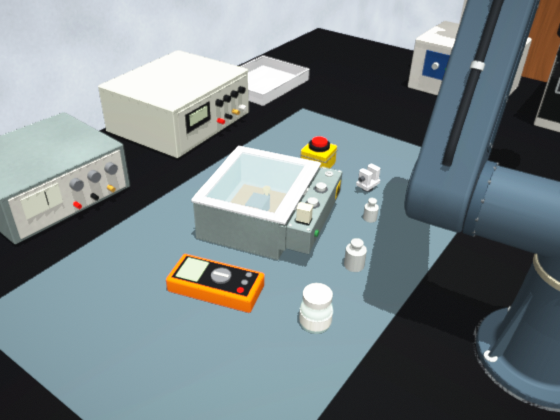

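The top view shows the ledge with the relay near (270,259), caps near (300,251) and (328,243), and another fitting near (357,236). I'll zoom in and locate them.

```bash
cat > h.py <<'E'
import numpy as np,cv2
from scipy.spatial.transform import Rotation as R
from station import camera_info
def cloud(n,d):
    c=camera_info(n);K=c['K'];v,u=np.mgrid[:d.shape[0],:d.shape[1]]
    P=np.stack([(u-K[0,2])/K[0,0]*d,(v-K[1,2])/K[1,1]*d,d],-1)
    return P@R.from_quat(c['orientation']).as_matrix().T+c['origin']
def ray(n,u,v,z):
    c=camera_info(n);K=c['K'];r=R.from_quat(c['orientation']).as_matrix()@np.array([(u-K[0,2])/K[0,0],(v-K[1,2])/K[1,1],1])
    o=c['origin'];return o+r*(z-o[2])/r[2]
def proj(n,p):
    c=camera_info(n);q=R.from_quat(c['orientation']).as_matrix().T@(np.array(p)-c['origin']);q=c['K']@q;return q[:2]/q[2]
E
python3 - <<'E'
from h import *
p=cv2.imread('pics/top0.png');d=np.load('pics/top0.npy')
W=cloud('top',d)
cv2.imwrite('pics/topz.png',cv2.resize(p[215:285,240:390],None,fx=5,fy=5,interpolation=cv2.INTER_CUBIC))
s=cv2.imread('pics/side0.png');cv2.imwrite('pics/sidez.png',cv2.resize(s[155:260,270:360],None,fx=5,fy=5,interpolation=cv2.INTER_CUBIC))
z=W[...,2]
for u,v in((300,251),(328,243),(357,236),(270,259),(314,248)):print(u,v,W[v,u])
D=cloud('side',np.load('pics/side0.npy'))
for n,C in(('top',W),('side',D)):
    m=(C[...,2]>.1035)&(C[...,2]<.113)
    k,l,st,ce=cv2.connectedComponentsWithStats(m.astype('uint8'))
    for i in range(1,k):
        if 15<st[i,4]<3000:print(n,st[i],C[l==i].mean(0))
E
```

```text
300 251 [ 0.48306034 -0.02254185  0.10803825]
328 243 [ 0.49953798 -0.07954276  0.10726104]
357 236 [ 0.51417544 -0.13926451  0.10215878]
270 259 [0.46695663 0.0372544  0.13329069]
314 248 [ 0.48940388 -0.05167295  0.0969546 ]
top [327  24 156  17 625] [ 0.94769575 -0.26476587  0.10877309]
top [119  31 134  11 334] [0.95146915 0.23536863 0.10817739]
top [322 238  11  11  90] [ 0.49966343 -0.07787097  0.10754957]
top [294 245  11  11  87] [ 0.48396671 -0.02015079  0.107326  ]
side [184   0 133  53 338] [ 1.28283739 -0.81937168  0.10817389]
side [537   8  23   7  57] [ 0.45281139 -1.72420001  0.10796232]
side [412  56  35  11 107] [ 0.60978623 -0.89726246  0.10816743]
side [234  82  14  10  53] [ 0.95710976 -0.36651845  0.10838181]
side [  0  86  98  44 343] [1.28187514 0.04903222 0.10822192]
side [100  91 138  36 473] [ 1.0078089  -0.14784454  0.10842563]
side [544  90  16   9  56] [ 0.22996922 -0.87662886  0.1079929 ]
side [  0 150 124  60 536] [0.9561286  0.24982101 0.10825674]
side [316 183  10   8  65] [ 0.50166179 -0.07497046  0.10753072]
side [307 198  11   8  67] [ 0.48587805 -0.01789219  0.10770754]
side [296 216  16   8  59] [0.46462406 0.04627607 0.10836592]
side [514 296   5  17  39] [0.06123254 0.02469687 0.10822318]
side [512 315  48  30 252] [0.02021513 0.05944339 0.10819601]
```

View pics/topz.png

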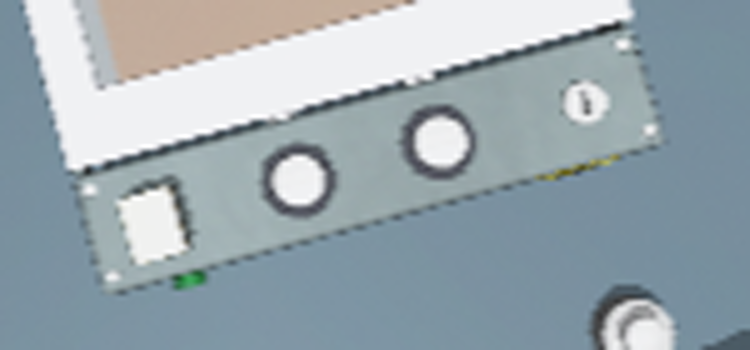

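View pics/sidez.png

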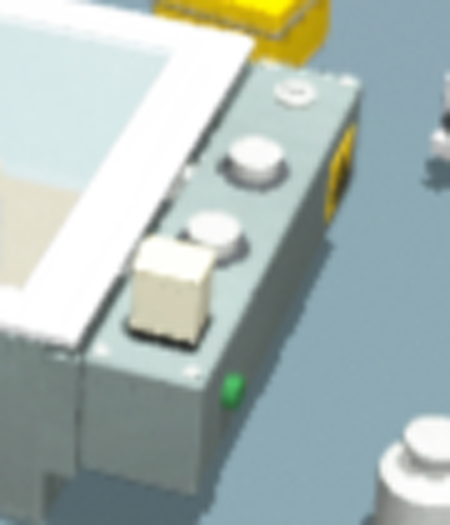

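```bash
cat >> h.py <<'E'
L=np.array([.485,-.019,.108]);Rr=np.array([.5007,-.0764,.108]);M=(L+Rr)/2
ly=(L-Rr)/np.linalg.norm(L-Rr); bx=np.array([ly[1],-ly[0],0])
TR=np.column_stack([bx,-ly,[0,0,-1]])
def togo(off=3,z=.2):
    from station import sense
    s=sense();T=R.from_quat(s['tool_rot']).as_matrix();g=M-bx*off/1000;g[2]=z
    print('t',round(s['t'],2),'tcp',s['tcp_pos'].round(4),'gap',round(s['finger_gap'],3),'F',s['force'].round(2),'qd',abs(s['qd']).max().round(3))
    print('shift(10cm)',(T.T@(g-s['tcp_pos'])*10).round(3),'turn(/360)',(R.from_matrix(T.T@TR).as_rotvec()/2/np.pi).round(4))
E
python3 -c "
from h import *;togo();print(np.linalg.norm(L-Rr),np.degrees(np.arctan2(bx[1],bx[0])))"
```

```text
t 0.1 tcp [ 0.1839 -0.5967  0.2304] gap 1.001 F [-0.53 -0.07 -0.32] qd 0.004
shift(10cm) [ 4.538 -4.337  0.314] turn(/360) [-0.0003 -0.      0.0051]
0.059508402768012524 15.297341082675795
```

```bash
python3 -m inch '[[-0.1,[0.3,-0.29,0],[0,0,0.005]],[-0.1,[0.6,-0.58,0],[0,0,0.005]],[-0.1,[0.9,-0.87,0],[0,0,0.005]]]' 20; python3 -m inch '[[-0.1,[0.3,-0.29,0],[0,0,0]],[-0.1,[0.6,-0.58,0],[0,0,0]],[-0.1,[0.9,-0.87,0],[0,0,0]]]';python3 -m inch '[[-0.1,[0.3,-0.29,0],[0,0,0]],[-0.1,[0.6,-0.58,0],[0,0,0]],[-0.1,[0.9,-0.87,0],[0,0,0]]]';  python3 -c "
from h import *;togo()"
```

```text
t: 0.4
tcp_pos: [0.2446, -0.4861, 0.2307]
tool_rot: [0.991, 0.133, 0.0, -0.001]
force: [0.5, -0.4, -0.1]
finger_gap: 0.551
t: 0.7
tcp_pos: [0.3087, -0.3782, 0.231]
tool_rot: [0.991, 0.133, -0.0, -0.0]
force: [-0.0, -0.7, -0.6]
finger_gap: 0.552
t: 1.0
tcp_pos: [0.3725, -0.2706, 0.2311]
tool_rot: [0.991, 0.133, -0.0, -0.0]
force: [1.1, 0.5, -0.9]
finger_gap: 0.548
t 1.0 tcp [ 0.3725 -0.2706  0.2311] gap 0.548 F [ 1.09  0.47 -0.89] qd 0.864
shift(10cm) [ 1.719 -1.832  0.312] turn(/360) [-0.0001  0.     -0.    ]
```

```bash
python3 -m inch '[[-0.1,[0.3,-0.29,0],[0,0,0]],[-0.1,[0.6,-0.58,0],[0,0,0]],[-0.1,[0.8,-0.87,0],[0,0,0]],[-0.1,[0.8,-0.87,0],[0,0,0]],[-0.1,[0.8,-0.87,0],[0,0,0]]]';  python3 -c "
from h import *;togo()"
```

```text
t: 1.5
tcp_pos: [0.4262, -0.1666, 0.2312]
tool_rot: [0.991, 0.134, -0.0, 0.0]
force: [0.5, -0.2, 0.6]
finger_gap: 0.547
t 1.5 tcp [ 0.4262 -0.1666  0.2312] gap 0.547 F [ 0.45 -0.23  0.61] qd 0.04
shift(10cm) [ 0.93  -0.969  0.311] turn(/360) [0.     0.0001 0.0004]
```

```bash
python3 -m inch '[[-0.1,[0.3,-0.3,0.1],[0,0,0]],[-0.1,[0.6,-0.6,0.2],[0,0,0]],[-0.1,[0.93,-0.97,0.31],[0,0,0]],[-0.1,[0.93,-0.97,0.31],[0,0,0]],[-0.1,[0.93,-0.97,0.31],[0,0,0]]]';  python3 - <<'E'
from h import *
from station import *
togo(3,.15)
for n in("side","top"):
    p,d=snapshot(n);np.save(f"pics/{n}1.npy",d);cv2.imwrite(f"pics/{n}1.png",p)
    if n=='side':z=cv2.resize(p[60:260,200:400],None,fx=3,fy=3,interpolation=cv2.INTER_CUBIC)
    else: z=cv2.resize(p[180:300,230:390],None,fx=4,fy=4,interpolation=cv2.INTER_CUBIC)
    cv2.imwrite(f"pics/{n}1z.png",z)
E
```

```text
t: 2.0
tcp_pos: [0.4903, -0.0495, 0.1998]
tool_rot: [0.991, 0.134, -0.001, 0.0]
force: [0.8, -0.2, 0.6]
finger_gap: 0.549
t 2.0 tcp [ 0.4903 -0.0495  0.1998] gap 0.549 F [ 0.84 -0.21  0.65] qd 0.043
shift(10cm) [-0.    -0.011  0.498] turn(/360) [0.     0.0002 0.0003]
```

View pics/side1z.png

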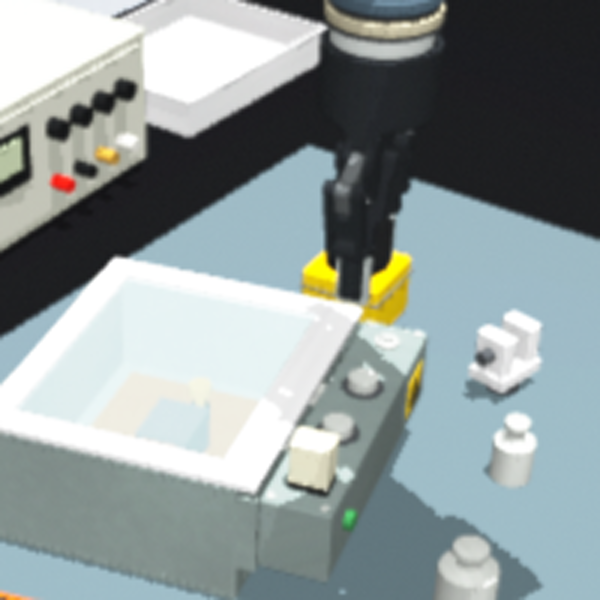

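View pics/top1z.png

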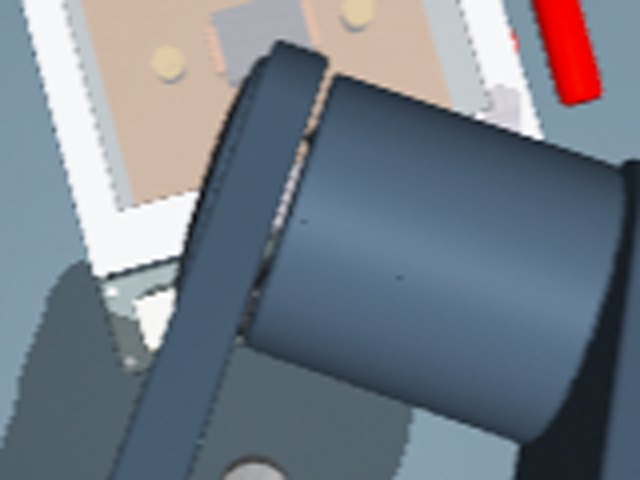

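The side view shows the fingers above the ledge, left finger nearest the camera at about (350,270), and both caps clear. The arm hides the buttons in the top view. I'll measure the finger position from the side depth.

```bash
python3 - <<'E'
from h import *
C=cloud('side',np.load('pics/side1.npy'))
q=(C-M)@np.column_stack([bx,ly,[0,0,1]])
m=(C[...,2]>.18)&(C[...,2]<.30)&(abs(q[...,0])<.06)&(abs(q[...,1])<.08)
P=q[m]; P[:,2]+=M[2]
for a in np.arange(.18,.29,.006):
    s=P[(P[:,2]>=a)&(P[:,2]<a+.006)]
    if len(s):
        lf=s[s[:,1]>0];rf=s[s[:,1]<=0]
        print(round(a,3),len(s),'L',[ (lf[:,i].min().round(4),lf[:,i].max().round(4)) for i in(0,1)] if len(lf) else '', 'R',[ (rf[:,i].min().round(4),rf[:,i].max().round(4)) for i in (0,1)] if len(rf) else '')
E
```

```text
0.198 10 L [(np.float64(-0.0063), np.float64(0.0069)), (np.float64(0.0234), np.float64(0.0285))] R [(np.float64(-0.0087), np.float64(-0.0024)), (np.float64(-0.0274), np.float64(-0.0252))]
0.204 30 L [(np.float64(-0.0121), np.float64(0.0096)), (np.float64(0.0235), np.float64(0.0337))] R [(np.float64(-0.0113), np.float64(0.0004)), (np.float64(-0.0291), np.float64(-0.021))]
0.21 47 L [(np.float64(-0.0121), np.float64(0.0087)), (np.float64(0.0259), np.float64(0.0377))] R [(np.float64(-0.0125), np.float64(-0.0007)), (np.float64(-0.0276), np.float64(-0.022))]
0.216 43 L [(np.float64(-0.012), np.float64(0.0085)), (np.float64(0.0195), np.float64(0.0376))] R [(np.float64(-0.0119), np.float64(-0.0019)), (np.float64(-0.0283), np.float64(-0.0219))]
0.222 51 L [(np.float64(-0.0118), np.float64(0.0093)), (np.float64(0.0222), np.float64(0.0384))] R [(np.float64(-0.0124), np.float64(-0.0008)), (np.float64(-0.0298), np.float64(-0.0205))]
0.228 47 L [(np.float64(-0.0123), np.float64(0.0089)), (np.float64(0.0244), np.float64(0.0389))] R [(np.float64(-0.0126), np.float64(-0.0029)), (np.float64(-0.0327),
[... 1190 characters left out ...]
.0094)), (np.float64(0.0117), np.float64(0.0624))] R [(np.float64(-0.0185), np.float64(-0.0106)), (np.float64(-0.0601), np.float64(-0.0169))]
0.276 75 L [(np.float64(-0.0186), np.float64(0.0093)), (np.float64(0.0165), np.float64(0.0637))] R [(np.float64(-0.0184), np.float64(-0.0118)), (np.float64(-0.0617), np.float64(-0.0141))]
0.282 68 L [(np.float64(-0.0188), np.float64(0.009)), (np.float64(0.011), np.float64(0.0647))] R [(np.float64(-0.0183), np.float64(-0.0121)), (np.float64(-0.065), np.float64(-0.0141))]
0.288 80 L [(np.float64(-0.0193), np.float64(0.0155)), (np.float64(0.0137), np.float64(0.0662))] R [(np.float64(-0.02), np.float64(-0.0089)), (np.float64(-0.0608), np.float64(-0.0109))]
```

Finger centres sit about ±30 mm from the midpoint, and the knuckles will stay clear of the relay top. I'll descend to about 8 mm above the caps, then lower gently.

```bash
python3 -m inch '[[-0.1,[0,-0.01,0.3],[0,0,0]],[-0.1,[0,-0.01,0.6],[0,0,0]],[-0.1,[0,-0.01,0.84],[0,0,0]],[-0.1,[0,-0.01,0.84],[0,0,0]],[-0.1,[0,-0.01,0.84],[0,0,0]],[-0.1,[0,-0.01,0.84],[0,0,0]]]';  python3 - <<'E'
from h import *
from station import *
togo(3,.108)
p,d=snapshot('side');np.save(f"pics/side2.npy",d)
cv2.imwrite(f"pics/side2z.png",cv2.resize(p[130:250,260:380],None,fx=5,fy=5,interpolation=cv2.INTER_CUBIC))
E
```

```text
t: 2.7
tcp_pos: [0.4909, -0.0494, 0.1176]
tool_rot: [0.991, 0.133, 0.001, 0.001]
force: [-0.5, 0.0, 0.1]
finger_gap: 0.547
t 2.7 tcp [ 0.4909 -0.0494  0.1176] gap 0.547 F [-0.45  0.01  0.11] qd 0.01
shift(10cm) [-0.007 -0.011  0.096] turn(/360) [ 0.0003 -0.0004 -0.0002]
```

View pics/side2z.png

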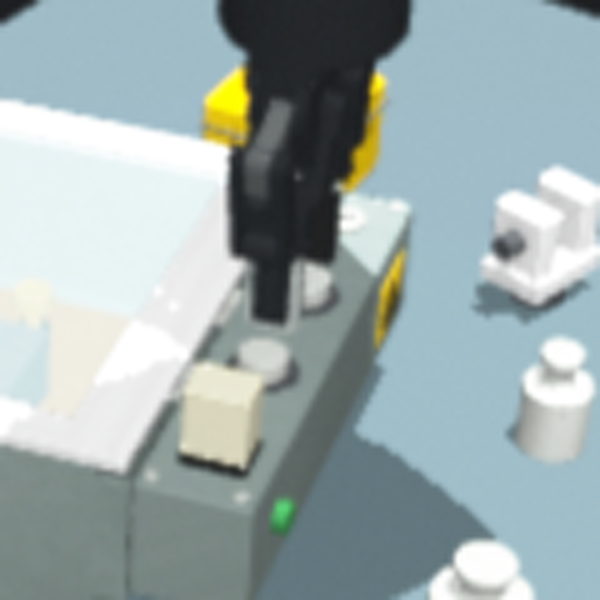

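The left finger tip at (272,322) hangs just above the left cap at (265,355), and the right finger sits over the right cap at (318,285). Now down in small steps.

```bash
python3 -m inch '[[-0.1,[0,-0.01,0.05],[0,0,0]],[-0.1,[0,-0.01,0.1],[0,0,0]],[-0.1,[0,-0.01,0.1],[0,0,0]],[-0.1,[0,-0.01,0.1],[0,0,0]]]';python3 -m inch '[[-0.1,[0,0,0.02],[0,0,0]],[-0.1,[0,0,0.02],[0,0,0]],[-0.1,[0,0,0.02],[0,0,0]]]'; python3 -m inch '[[-0.1,[0,0,0.02],[0,0,0]],[-0.1,[0,0,0.02],[0,0,0]],[-0.1,[0,0,0.02],[0,0,0]]]';  python3 - <<'E'
from h import *
togo(3,.108)
E
```

```text
t: 3.15
tcp_pos: [0.4897, -0.047, 0.1062]
tool_rot: [0.991, 0.133, -0.0, -0.0]
force: [-0.1, -0.5, 1.6]
finger_gap: 0.546
t: 3.45
tcp_pos: [0.4899, -0.0471, 0.1044]
tool_rot: [0.991, 0.133, 0.0, 0.0]
force: [0.7, 1.0, 1.7]
finger_gap: 0.544
t: 3.75
tcp_pos: [0.4899, -0.0471, 0.1023]
tool_rot: [0.991, 0.133, 0.0, -0.0]
force: [0.1, 1.4, 0.9]
finger_gap: 0.551
t 3.75 tcp [ 0.4899 -0.0471  0.1023] gap 0.551 F [0.08 1.37 0.87] qd 0.002
shift(10cm) [-0.003  0.013 -0.057] turn(/360) [ 0.     -0.0001  0.    ]
```

```bash
for i in 1; do python3 -m inch '[[-0.1,[0,0,0.02],[0,0,0]],[-0.1,[0,0,0.02],[0,0,0]],[-0.1,[0,0,0.02],[0,0,0]]]'; done; python3 -m inch '[[-0.1,[0,0,0.02],[0,0,0]],[-0.1,[0,0,0.02],[0,0,0]],[-0.1,[0,0,0.02],[0,0,0]]]';  python3 - <<'E'
from h import *
from station import *
togo(3,.108)
p,d=snapshot('side');np.save(f"pics/side3.npy",d)
cv2.imwrite(f"pics/side3z.png",cv2.resize(p[130:250,260:380],None,fx=5,fy=5,interpolation=cv2.INTER_CUBIC))
E
```

```text
t: 4.05
tcp_pos: [0.4899, -0.0471, 0.1004]
tool_rot: [0.991, 0.133, 0.0, -0.0]
force: [0.4, 1.4, 4.4]
finger_gap: 0.553
t: 4.35
tcp_pos: [0.4899, -0.0471, 0.0986]
tool_rot: [0.991, 0.133, 0.0, 0.0]
force: [0.2, 1.0, 5.2]
finger_gap: 0.552
t 4.35 tcp [ 0.4899 -0.0471  0.0986] gap 0.552 F [0.24 1.04 5.21] qd 0.001
shift(10cm) [-0.003  0.013 -0.094] turn(/360) [ 0.     -0.0001  0.0001]
```

View pics/side3z.png

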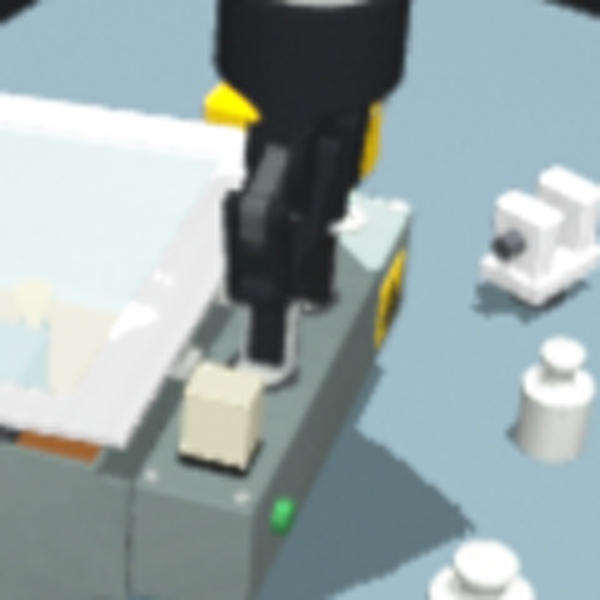

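Both caps are down and the cover's left edge has started to rise (gap at (60,440)). I'll press 1 mm more and hold while it rises.

```bash
python3 -m inch '[[-0.1,[0,0,0.01],[0,0,0]],[-0.1,[0,0,0.01],[0,0,0]],[-0.1,[0,0,0.01],[0,0,0]],[-0.1,[0,0,0.01],[0,0,0]],[-0.1,[0,0,0.01],[0,0,0]],[-0.1,[0,0,0.01],[0,0,0]],[-0.1,[0,0,0.01],[0,0,0]],[-0.1,[0,0,0.01],[0,0,0]],[-0.1,[0,0,0.01],[0,0,0]],[-0.1,[0,0,0.01],[0,0,0]],[-0.1,[0,0,0.01],[0,0,0]],[-0.1,[0,0,0.01],[0,0,0]],[-0.1,[0,0,0.01],[0,0,0]],[-0.1,[0,0,0.01],[0,0,0]],[-0.1,[0,0,0.01],[0,0,0]],[-0.1,[0,0,0.01],[0,0,0]],[-0.1,[0,0,0.01],[0,0,0]],[-0.1,[0,0,0.01],[0,0,0]],[-0.1,[0,0,0.01],[0,0,0]],[-0.1,[0,0,0.01],[0,0,0]]]'
python3 -m inch '[[-0.1,[0,0,0],[0,0,0]],[-0.1,[0,0,0],[0,0,0]],[-0.1,[0,0,0],[0,0,0]],[-0.1,[0,0,0],[0,0,0]],[-0.1,[0,0,0],[0,0,0]]]'
 python3 - <<'E'
from h import *
from station import *
p,d=snapshot('side');np.save(f"pics/side4.npy",d)
cv2.imwrite(f"pics/side4z.png",cv2.resize(p[130:270,180:380],None,fx=4,fy=4,interpolation=cv2.INTER_CUBIC))
C=cloud('side',d);q=(C-M)@np.column_stack([bx,ly,[0,0,1]]);q[...,2]+=.108
m=(q[...,1]>.075)&(q[...,1]<.13)&(q[...,0]>.02)&(q[...,0]<.06)&(q[...,2]>.08)&(q[...,2]<.2)
print('cover front left top z',np.percentile(q[m][:,2],[50,90,99]) if m.any() else None)
E
```

```text
t: 6.4
tcp_pos: [0.4899, -0.0471, 0.0985]
tool_rot: [0.991, 0.133, 0.0, 0.0]
force: [-1.6, 2.5, 13.1]
finger_gap: 0.55
t: 6.9
tcp_pos: [0.4899, -0.0471, 0.0984]
tool_rot: [0.991, 0.133, 0.0, 0.0]
force: [-1.5, 1.5, 13.4]
finger_gap: 0.548
cover front left top z [0.10002856 0.13888021 0.14105353]
```

View pics/side4z.png

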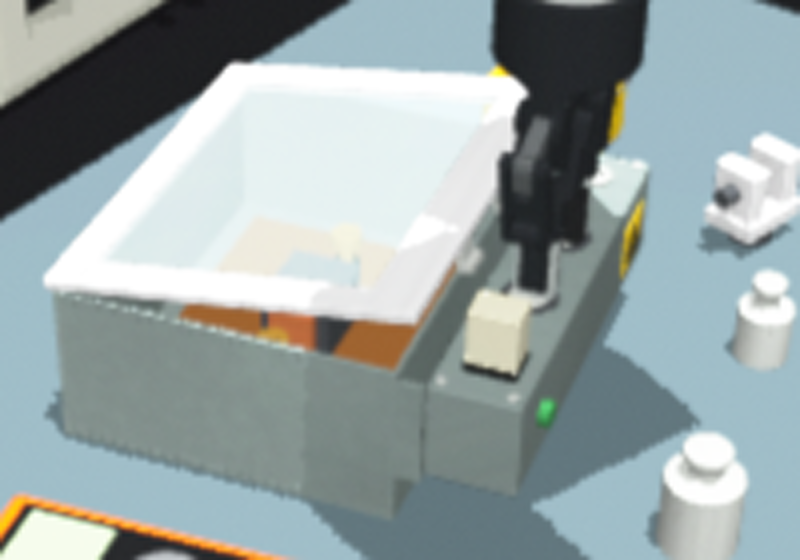

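The cover front edge is at z ≈ 0.139 m, 32 mm up or about 0.16 rad, with the buttons pressed against their stops. Now lift straight up, then back off.

```bash
python3 -m inch '[[-0.1,[0,0,-0.1],[0,0,0]],[-0.1,[-0.02,0,-0.3],[0,0,0]],[-0.1,[-0.02,0,-0.6],[0,0,0]],[-0.1,[-0.02,0,-0.95],[0,0,0]],[-0.1,[-0.02,0,-0.95],[0,0,0]],[-0.1,[-0.02,0,-0.95],[0,0,0]]]'
python3 -m inch '[[-0.1,[0,0.3,-0.1],[0,0,0]],[-0.1,[0,0.6,-0.3],[0,0,0]],[-0.1,[0,0.95,-0.4],[0,0,0]],[-0.1,[0,0.95,-0.4],[0,0,0]]]'
python3 -m inch '[[-0.1,[0,0.3,0],[0,0,0]],[-0.1,[0,0.6,0],[0,0,0]],[-0.1,[0,0.95,0],[0,0,0]],[-0.1,[0,0.95,0],[0,0,0]]]'
python3 -m inch '[[-0.1,[0,0.3,0],[0,0,0]],[-0.1,[0,0.6,0],[0,0,0]],[-0.1,[0,0.95,0],[0,0,0]],[-0.1,[0,0.95,0],[0,0,0]],[-0.1,[0,0.95,0],[0,0,0]],[-0.1,[0,0.95,0],[0,0,0]],[-0.1,[0,0.95,0],[0,0,0]],[-0.1,[0,0.95,0],[0,0,0]],[-0.1,[0,0.95,0],[0,0,0]],[-0.1,[0,0.95,0],[0,0,0]],[-0.1,[0,0.95,0],[0,0,0]],[-0.1,[0,0.95,0],[0,0,0]]]'
 python3 - <<'E'
from h import *
from station import *
togo()
B=np.column_stack([bx,ly,[0,0,1]])
for n in('side','top'):
    p,d=snapshot(n);cv2.imwrite(f"pics/{n}5.png",p)
    C=cloud(n,d);q=(C-M)@B;q[...,2]+=.108
    if n=='side':
        m=(q[...,1]>.075)&(q[...,1]<.13)&(q[...,0]>.02)&(q[...,0]<.06)&(q[...,2]>.11)&(q[...,2]<.2)
        print('cover z',np.percentile(q[m][:,2],[50,90,99]))
    for s in(.03,-.03):
        m=(np.hypot(q[...,0],q[...,1]-s)<.009)
        print(n,'cap z',np.median(q[m][:,2]),m.sum())
E
```

```text
t: 7.55
tcp_pos: [0.4878, -0.0479, 0.1927]
tool_rot: [0.991, 0.133, 0.0, 0.0]
force: [0.7, 0.2, -0.1]
finger_gap: 0.548
t: 7.95
tcp_pos: [0.5149, -0.1437, 0.2323]
tool_rot: [0.991, 0.132, 0.001, 0.002]
force: [-0.1, 0.6, 0.3]
finger_gap: 0.552
t: 8.35
tcp_pos: [0.5384, -0.2342, 0.2302]
tool_rot: [0.991, 0.132, -0.001, 0.0]
force: [0.4, 0.4, 0.3]
finger_gap: 0.55
t: 9.55
tcp_pos: [0.5631, -0.3225, 0.2324]
tool_rot: [0.991, 0.133, 0.0, 0.0]
force: [0.5, 0.7, -0.0]
finger_gap: 0.554
t 9.55 tcp [ 0.5631 -0.3225  0.2324] gap 0.554 F [ 0.48  0.73 -0.02] qd 0.002
shift(10cm) [ 0.018 -2.836  0.324] turn(/360) [ 0.     -0.      0.0001]
cover z [0.14270827 0.14524108 0.14741477]
side cap z 0.10785466427125084 54
side cap z 0.10725126506552873 53
top cap z 0.10727804970737748 64
top cap z 0.10783797120498873 64
```

View pics/top5.png

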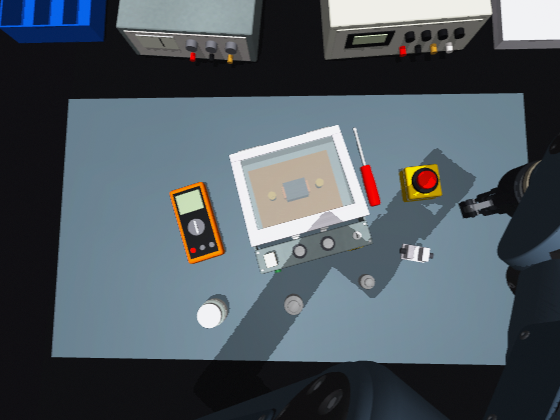

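View pics/side5.png

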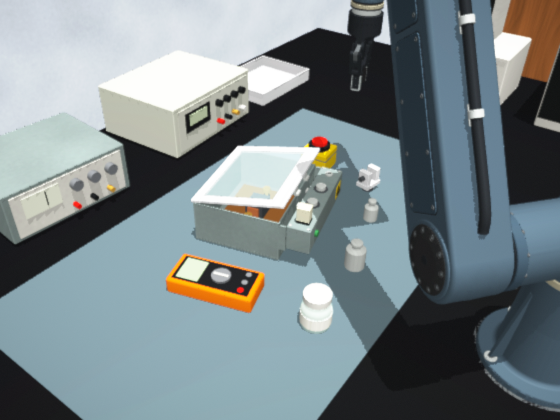

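Both views show the cover ajar, front edge about 0.145 m (38 mm up, about 0.19 rad), both caps back at 0.107–0.108 m, the loose items unmoved and the arm clear. Handing in.

```bash
python3 -c "
from station import *
print(sign_off())"
```

```text
the job is handed in; nothing more can be done
None
```

The cover is released and standing ajar on its spring. I pressed both catch buttons together with the half-open fingertips, held them against their stops while the cover rose, then lifted straight off and backed away. The job was handed in at about 9.7 s, and `sign_off()` reports no verdict.

**Last checks before handing in:**
- **Cover:** the front edge was about 38 mm up, roughly 0.19 rad. I did not measure its speed at hand-in. It had risen from about 32 mm up just before I let go, 2.7 s earlier, to about 38 mm.
- **Buttons:** both caps were back at 107–108 mm, which is fully up.
- **Force:** the vertical force on the tool peaked at about 13 N of the readings I took, with the buttons on their stops. It was back to about zero after I let go.
- **Bystanders:** the stop button and all the loose items looked unmoved in the top and side pictures. I judged that by eye and did not measure each one.

No check failed. The fingertips met the caps about 4–5 mm lower by TCP height than the button height suggested, because the half-open pads stand farther back. I lowered in 2 mm steps to allow for that.

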